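Hold the keyed post home in the scanning turntable

TASK

Fit the keyed post (the one of the three posts in the grey tray that has a key along its shaft) into the hub of the scanning turntable: lower its nose into the bore, turn it until the key slips into the keyway, and push it fully home against the spring until its collar is down on the hub's rim. The clamp screw is tightened next, so finish while still gripping the post and holding it pressed down; let nothing go, and leave the other two posts, the screwdriver, the tape roll, the brass weight and the flat handset standing or lying where they are.

Things in the scene. Friction and masses are not known exactly. Their poses are not given: they have to be found in the camera images.
- post: Keyed post, loose, 84 mm tall, upright in a tray pocket, about 0.2 kg. Origin: centre of the shaft's lower end, z up the shaft. Steel shaft 24 mm diameter, z = 0 to 44 mm, lowest 4 mm tapering to 20 mm; collar 40 mm diameter, z = 44 to 50; grip above. The key is on its +x side, which starts facing away from the robot within 45 degrees.
- post_key (a point): Lower end of the post's key, on the shaft's surface: 12 mm along the post's x, 14 mm above its origin. The key is 8 mm wide, runs z = 14 to 44 mm and reaches 18 mm from the axis, its lower end rounded (4 mm radius). Below it the shaft is a plain round nose. A tab 6 mm wide on the collar, over the key, reaches 26.5 mm from the axis.
- post_grip (a point): Middle of the post's black grip block, on the axis, 67 mm above the post's origin. The block is 36 mm along the post's x, 20 mm along y, 34 mm tall (z = 50 to 84 mm), with a 1 mm steel plate on top. Axes as post.
- plain_post: A post in another pocket, the same in size and look but with no key and no tab (plain round shaft). Origin: centre of its lower end. Not wanted; leave it.
- thick_post: A shorter post in another pocket: shaft 36 mm diameter, no key, collar 40 mm diameter from z = 34 to 40 mm, same grip block 28 mm tall, 68 mm in all. Origin: centre of its lower end. Too thick for the hub; leave it.
- tray: Grey plastic tray, fixed, 86 x 270 x 18 mm, with three square pockets 42 mm wide and 14 mm deep in a row along its y axis, 90 mm apart; the posts stand in them on a floor 4 mm above the table. Origin: centre of its underside.
- hub: Scanning turntable, fixed: a round base of 88 mm radius, 20 mm tall, with an upright steel hub on its centre, about 66 mm in diameter, its flat top rim 75 mm above the table. Origin: on the bore's axis, at the underside of the base. The keyway runs from the bore towards the body's +x, which points away from the robot within about 35 degrees; a fine dark index line on the rim marks it.
- hub_rim (a point): Centre of the bore's mouth, level with the hub's flat rim, 75 mm above the table; axes as hub (z up, +x to the keyway). Bore 26.5 mm diameter, keyway 10 mm wide reaching 20.5 mm from the axis, both open at the rim, no chamfer. With the post home its origin is 44 mm below this point and its collar lies on the rim.
- plunger (a joint): Spring plunger in the bore, 22 mm in diameter: 0 = up, its top 34 mm below the rim; grows as it is pressed down; 0.010 m when the post is home (stop at 0.0115). It pushes up with 4.5 N when up and about 10.5 N when the post is home, so the post rises again if it is not held down.
- driver: Screwdriver 160 mm long, lying loose between tray and turntable, along x (handle towards the robot); origin: centre of its underside. Bystander; leave it.
- tape: Roll of tape, 90 mm across, 24 mm tall, loose; origin: centre of its underside. Bystander; leave it.
- handset: Flat black handset, 150 x 72 x 9 mm, loose; origin: centre of its underside. Bystander; leave it.
- weight: Small brass weight, 32 mm across, 36 mm tall, loose; origin: centre of its underside. Bystander; leave it.
There are look-alikes about, which are no part of the job. Leave any green or purple look-alike of the post alone.

How it is judged (in metres and radians):
On the way, in this order (a step that is already met when the one before it is completed fails the run):
1. the keyed post is lifted clear of the tray in the fingers (height (world z) of post above 0.03 m and contact force between the fingers and post above 1 N), for 0.1 s.
2. the shaft is upright in the bore with its key in the keyway (horizontal distance between post and hub_rim below 0.004 m and z of post in the frame of hub_rim below -0.022 m and angle between post's own z axis and vertical below 0.1 rad), for 0.1 s.
At the end, for the whole second after the job is handed in: The fingers hold the post (over 2 N) still and upright (0.06 rad) in the hub: on axis within 4 mm, key in keyway (0.25 rad), collar within 2 mm of the rim, plunger pressed 8 mm or more; the other two posts within 30 mm of where they stood, upright (horizontal distance between post and hub_rim below 0.004 m and z of post in the frame of hub_rim below -0.042 m and angle between the x axis of post and the x axis of hub, either way round below 0.25 rad and angle between post's own z axis and vertical below 0.06 rad and value of joint plunger above 0.008 m and contact force between the fingers and post above 2 N and linear speed of post below 0.02 m/s and distance of each of plain_post, thick_post from where it was at the start of the episode below 0.03 m and angle between each of plain_post, thick_post's own z axis and vertical below 0.3 rad); the arm keeps its last pose, push and grip.
It fails at once if another post is taken out or knocked over (distance of any of plain_post, thick_post from where it was at the start of the episode above 0.03 m or angle between any of plain_post, thick_post's own z axis and vertical above 0.5 rad).
It fails at once if the screwdriver, tape roll, weight or handset is pushed away (more than 40 mm) (distance of any of driver, tape, handset, weight from where it was at the start of the episode above 0.04 m).
It also fails if it takes over 45 s, if anything falls off the work surface, if the arm or the gripper's body presses on something with over 40 N, if the wrist force passes 120 N, or if a joint passes its speed limit or range.

ROBOT

A 7-joint arm with a two-finger parallel gripper is mounted at the origin on the work surface. World frame = base frame: x ahead of the robot, y to its left, z up, the work surface at z = 0. Lengths are in mm, angles in rad, forces in N, time in s.
With the tool pointing down it reaches from about 400 to 900 mm from the base axis. Payload 5.6 kg.
Tool frame: the origin (TCP) lies midway between the tips of the shut fingers; the grasp point (between the pads) lies ctrl.grasp_offset behind it (ctrl.grasp_offset is the distance from the TCP to the grasp point, in mm); z points along the fingers, x is the direction in which the jaws open and shut, and the axes are right-handed (so a half turn about z gives the same grasp; the last joint's range is limited). The gripper opens to 92 mm and grips with 3 to 60 N. Pads are 20 mm wide; open, the fingers measure 128 mm over their backs; the gripper's body (75 mm by 189 mm) begins 69 mm behind the grasp point.
Start: joints at [-1.206, 0.468, -0.012, 1.603, 0.006, 1.071, -0.056], TCP at [257.824, 596.687, 214.592] pointing down, gripper open.
Joint ranges: [-2.53, 2.53], [-0.31, 2.02], [-1.57, 1.55], [0.28, 2.44], [-1.29, 4.43], [0.15, 1.84], [-2.92, 2.92]. Speed limits (rad/s): [2.57, 2.57, 3.14, 3.14, 3.14, 3.14, 3.14].

INTERFACE

Orientations are given as a 3x3 rotation matrix whose columns are the frame's x, y, z axes.
In Python, from bench import ctrl gives the robot as it stands.
- The arm moves only by the shell command python3 -m handwheel 'ROWS' [FORCE]. ROWS is JSON, a list of rows, each an object with "linear": the shift along the tool's x, y, z in cm, a list of three; "rot": the turn, a rotation vector about the tool's x, y, z in rad, a list of three; "grip": the opening, from -1 (shut) to 1 (fully open). In form: [{"linear": [dx, dy, dz], "rot": [ax, ay, az], "grip": grip}, ...]. A call has 1 to 8 rows; each row is the pose to reach, as a shift and turn from the pose commanded when the call began, along the tool's axes at that moment; what a row does not reach only later rows make up. A row lasts 1/10 s, in which the tool goes at most 50 mm and 8.59 degrees, less where a joint would pass 70% of its speed; a pose out of reach is approached as far as the arm can. A call with a gripper value outside its range is refused whole. The fingers move at their own pace and stop on an object; FORCE is the grip in N (left out, the last holds). Time passes only in rows, so rows that repeat a pose let the fingers close. It gives the time, the measured TCP pose, the force and the opening at its end, in the units of the state.
- ctrl.read_state(): the state, without advancing time (a new reading comes with each control period).
- ctrl.snapshot(name): name is "side" or "top" or "wrist"; returns the picture (480x640x3 uint8, red, green, blue); there is no depth.
- ctrl.camera_params(name): a dict with "K" (3x3 intrinsics, pixels), "k1" (the pictures are not rectified: a ray, as slopes to the right and down, at radius r is drawn at 1 + k1 r^2 times it, then the intrinsics apply), "rvec" (rotation vector, rad) and "tvec" (3), from world to camera coordinates, as OpenCV has them; the wrist camera has in their place "hand_eye" (4x4, takes a point from camera to tool coordinates, whose origin is the TCP and whose axes are the tool frame's). Camera axes: x right, y down, z forward; pixel columns grow to the right and rows downward; lengths in mm; the calibration is good to about 2 mm. A picture is of the moment at which its call begins: read the wrist's pose just before it. camera_params takes no time and is no camera call.
- ctrl.job_done(): hands the job in, once; it reports no verdict.
The state is a dict: "time": time; "joint_pos": joint angles; "qvel": joint speeds; "tau": joint torques, N m; "eef_pos": TCP position; "ee_rot": TCP orientation; "wrist_force": force on the tool from outside, world axes, zero at the start; "torque": the same for the moment, N m; "width": finger opening in mm.
Only numpy, scipy, OpenCV 4.12 (cv2) and the standard library are available. Lean on these libraries where they do the work, as an engineer would, in place of code of your own. Each camera call takes 0.05 s, during which the arm holds its last target.

## Working session

There is one attempt and no reset: what is moved stays moved. The work goes in short steps, Python scripts to look and compute and a shell command to move; the robot and the scene stay as the last step left them, time stands still between calls to the robot, and variables do not carry over. Pictures are saved under pics/ and viewed, and the job is handed in when it is done.

```bash
ls; mkdir -p pics; python3 - <<'E'
from bench import ctrl
import cv2
for n in ["side","top","wrist"]:
    s=ctrl.read_state()
    im=ctrl.snapshot(n); cv2.imwrite(f"pics/{n}0.png",im[:,:,::-1])
    print(n,ctrl.camera_params(n))
print(s, ctrl.grasp_offset)
E
```

```text
pics
side {'K': array([[452.7396993 ,   0.        , 325.80893809],
       [  0.        , 452.7396993 , 236.27278282],
       [  0.        ,   0.        ,   1.        ]]), 'k1': -0.06025188129653808, 'rvec': array([ 2.34490963, -0.19061891,  0.05390116]), 'tvec': array([-510.84038427,  106.89818649,  832.78251296])}
top {'K': array([[592.87892776,   0.        , 315.29163371],
       [  0.        , 592.87892776, 236.43221149],
       [  0.        ,   0.        ,   1.        ]]), 'k1': -0.09782938368793832, 'rvec': array([ 2.18284676, -2.16122387,  0.15478453]), 'tvec': array([ -27.01681662,  505.04959421, 1326.04804245])}
wrist {'K': array([[384.62834197,   0.        , 317.46372094],
       [  0.        , 384.62834197, 245.63733457],
       [  0.        ,   0.        ,   1.        ]]), 'k1': -0.05719632492804863, 'hand_eye': array([[ 9.99999784e-01,  6.21892184e-04,  2.13837325e-04,
        -1.09481455e+00],
       [-6.57284028e-04,  9.55696290e-01,  2.94353815e-01,
        -8.35983251e+01],
       [-2.13072010e-05, -2.94353892e-01,  9.55696493e-01,
        -1.68954988e+02],
       [ 0
[... 189 characters left out ...]
39376, -0.05629789]), 'qvel': array([-0.000353  , -0.00408514, -0.0019485 , -0.00210231, -0.00055561,
       -0.00018604, -0.00072391]), 'tau': array([ 4.60417232e-04, -5.21647096e+01, -1.29163085e-02, -2.44364762e+01,
       -5.68642176e-02,  1.41582044e-02,  7.45337888e-05]), 'eef_pos': array([257.6586475 , 596.19761693, 213.73733867]), 'ee_rot': array([[ 3.96669262e-01,  9.17961456e-01, -5.12376729e-04],
       [ 9.17960260e-01, -3.96669575e-01, -1.48667893e-03],
       [-1.56795821e-03,  1.19378357e-04, -9.99998764e-01]]), 'wrist_force': array([ 0.09040673, -0.31761769,  0.04526404]), 'torque': array([ 0.07173683, -0.00906978,  0.04987544]), 'width': 91.72098258500765} 18.700000000000003
```

View pics/side0.png

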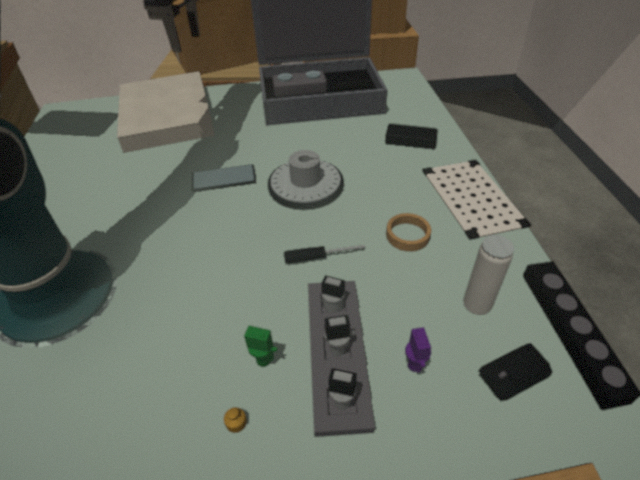

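View pics/top0.png

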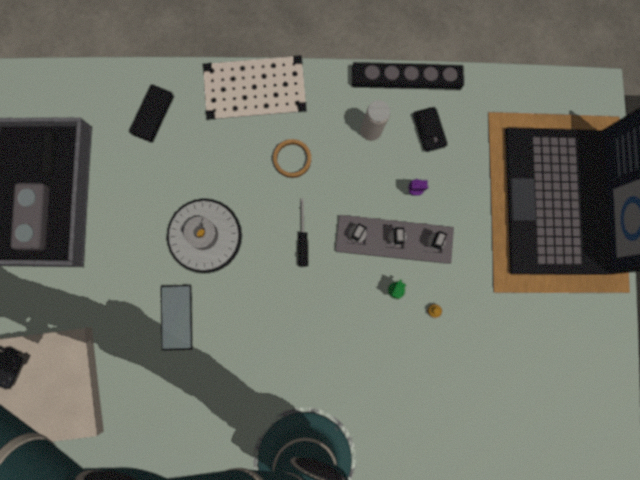

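View pics/wrist0.png

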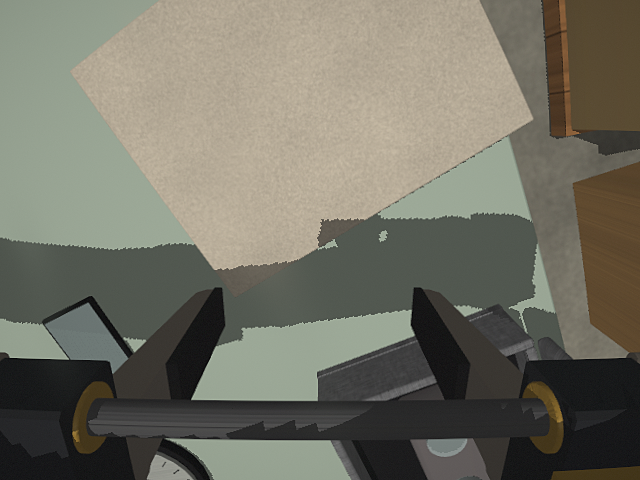

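The overview shows the tray at about (395,238) in top, with three posts at (357,232), (398,236), (439,240). The hub is at (202,233). Next I'll zoom in and cast rays.

```bash
cat > h.py <<'E'
import numpy as np, cv2
from bench import ctrl
def pose(name,s=None):
    p=ctrl.camera_params(name); 
    if name=="wrist":
        T=np.eye(4);T[:3,:3]=s["ee_rot"];T[:3,3]=s["eef_pos"];T=T@p["hand_eye"];R=T[:3,:3].T;t=-R@T[:3,3]
    else:
        R=cv2.Rodrigues(p["rvec"])[0];t=p["tvec"]
    return p["K"],np.array([p["k1"],0,0,0.]),R,t
def ray(name,uv,s=None):
    K,d,R,t=pose(name,s)
    q=cv2.undistortPoints(np.array(uv,float).reshape(-1,1,2),K,d).reshape(-1,2)
    v=np.c_[q,np.ones(len(q))]@R
    return -R.T@t,v
def plane(name,uv,z,s=None):
    c,v=ray(name,uv,s); return c+v*((z-c[2])/v[:,2])[:,None]
def proj(name,P,s=None):
    K,d,R,t=pose(name,s)
    return cv2.projectPoints(np.array(P,float).reshape(-1,1,3),cv2.Rodrigues(R)[0],t,K,d)[0].reshape(-1,2)
E
python3 - <<'E'
from h import *
for n,b,f in [("top",(325,205,465,275),5),("side",(295,265,385,440),4),("top",(160,190,250,280),6),("side",(255,140,355,215),6)]:
    im=cv2.imread(f"pics/{n}0.png")[b[1]:b[3],b[0]:b[2]]
    im=cv2.convertScaleAbs(im,alpha=1.5)
    im=cv2.resize(im,None,fx=f,fy=f,interpolation=cv2.INTER_CUBIC)
    cv2.imwrite(f"pics/z_{n}_{b[0]}.png",im[:600,:800])
print("posts top z=88",plane("top",[(357,232),(398,236),(439,239)],85))
print("hub",plane("top",[(202,233)],75)); print("base",plane("top",[(204,235)],20))
print("tray",plane("top",[(338,215),(453,227),(451,262),(335,250)],18))
print("driver",plane("top",[(301,198),(302,265)],10), "tape",plane("top",[(292,158)],24), "handset",plane("top",[(176,317)],9),plane("top",[(435,310)],36))
E
```

```text
posts top z=88 [[ 509.66060434 -112.40851163   85.        ]
 [ 501.83547701 -203.18293269   85.        ]
 [ 496.19682797 -294.69373699   85.        ]]
hub [[504.74394611 229.58533903  75.        ]]
base [[506.87778092 234.08735161  20.        ]]
tray [[ 557.41360879  -74.56766686   18.        ]
 [ 532.62388267 -344.21480112   18.        ]
 [ 450.55433424 -337.97622559   18.        ]
 [ 475.76982545  -67.96537811   18.        ]]
driver [[597.81408501  11.73470035  10.        ]
 [440.94080182   7.64688847  10.        ]] tape [[689.9089701   33.86117252  24.        ]] handset [[318.39664448 294.93266157   9.        ]] [[ 339.67563386 -294.86566868   36.        ]]
```

View pics/z_top_325.png

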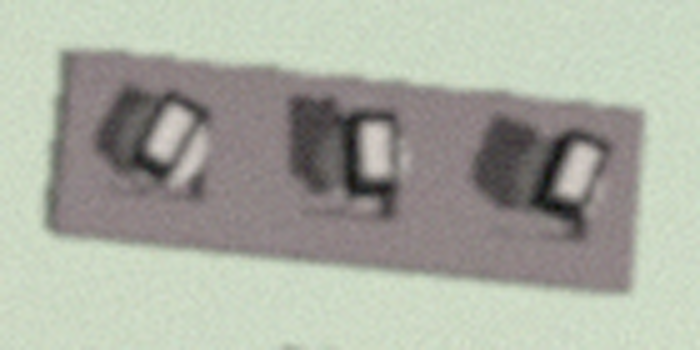

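View pics/z_side_295.png

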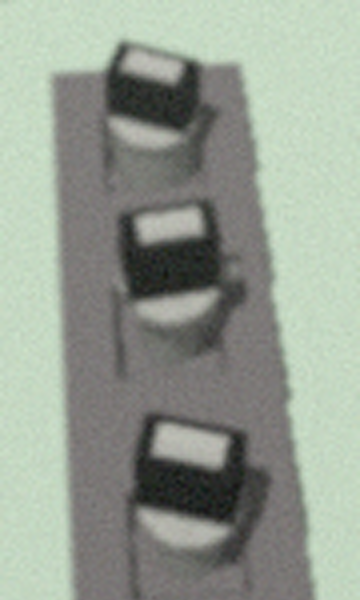

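View pics/z_top_160.png

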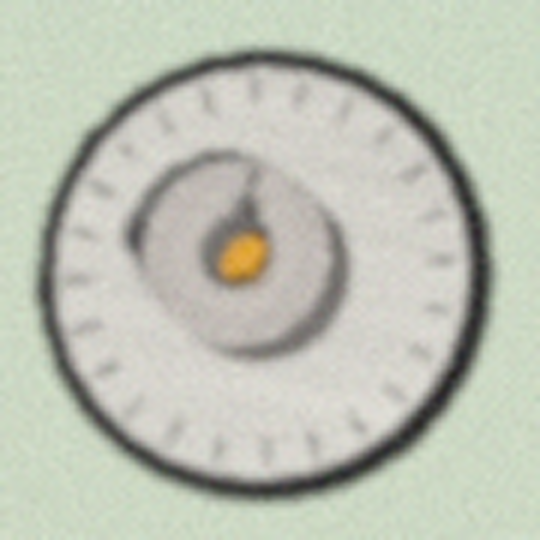

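View pics/z_side_255.png

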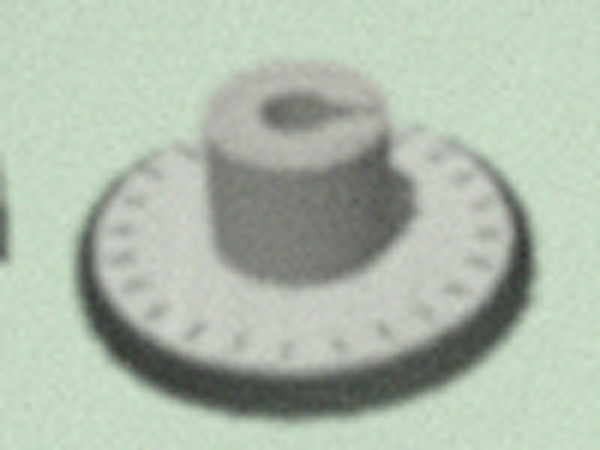

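```bash
cat >> h.py <<'E'
def cmd(xyz,ang):
    """tool shift (cm)/rot for a TCP target, tool pointing down, tool x at heading ang deg"""
    from scipy.spatial.transform import Rotation as Ro
    s=ctrl.read_state();R=s["ee_rot"]
    a=np.radians(ang);x=np.array([np.cos(a),np.sin(a),0]);z=np.array([0,0,-1.]);T=np.c_[x,np.cross(z,x),z]
    print("linear",np.round(R.T@(np.array(xyz)-s["eef_pos"])/10,2),"rot",np.round(Ro.from_matrix(R.T@T).as_rotvec(),4))
E
python3 -c "
from h import *
cmd([495,230,215],90)"
```

```text
linear [-24.21  36.31  -0.08] rot [-2.000e-04  1.300e-03 -4.079e-01]
```

```bash
python3 -m handwheel '[{"linear":[-12,18,0],"rot":[0,0,-0.2],"grip":1},{"linear":[-24.2,36.3,0],"rot":[0,0,-0.408],"grip":1},{"linear":[-24.2,36.3,0],"rot":[0,0,-0.408],"grip":1},{"linear":[-24.2,36.3,0],"rot":[0,0,-0.408],"grip":1},{"linear":[-24.2,36.3,0],"rot":[0,0,-0.408],"grip":1},{"linear":[-24.2,36.3,0],"rot":[0,0,-0.408],"grip":1},{"linear":[-24.2,36.3,0],"rot":[0,0,-0.408],"grip":1},{"linear":[-24.2,36.3,0],"rot":[0,0,-0.408],"grip":1}]' 20
python3 -c "
from h import *
cmd([495,230,215],90)"
```

```text
time: 0.95
eef_pos: [476.1, 259.0, 214.6]
ee_rot: [[-0.0, 1.0, 0.0], [1.0, 0.0, 0.0], [0.0, 0.0, -1.0]]
wrist_force: [0.1, 0.8, 0.2]
width: 92.0
linear [-2.9   1.89 -0.04] rot [ 0.0001 -0.0001  0.0001]
```

```bash
python3 -m handwheel '[{"linear":[-2.9,1.9,0],"rot":[0,0,0],"grip":1},{"linear":[-2.9,1.9,0],"rot":[0,0,0],"grip":1},{"linear":[-2.9,1.9,0],"rot":[0,0,0],"grip":1},{"linear":[-2.9,1.9,0],"rot":[0,0,0],"grip":1}]'
python3 -c "
from h import *
s=ctrl.read_state();im=ctrl.snapshot('wrist');cv2.imwrite('pics/w1.png',im[:,:,::-1])
import pickle;pickle.dump(s,open('w1.pkl','wb'))
print(s['eef_pos'],s['qvel'].round(4))"
```

```text
time: 1.35
eef_pos: [493.4, 233.4, 214.4]
ee_rot: [[-0.002, 1.0, -0.001], [1.0, 0.002, 0.001], [0.001, -0.001, -1.0]]
wrist_force: [-0.6, 0.2, 0.4]
width: 92.0
[493.43781404 233.38017321 214.42583757] [-0.0133  0.0001 -0.0061 -0.0013  0.0004 -0.002   0.0018]
```

View pics/w1.png

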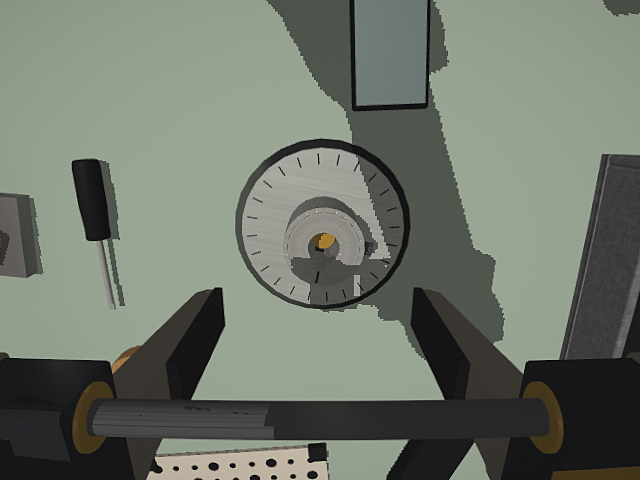

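```bash
python3 -c "
from h import *
im=cv2.imread('pics/w1.png')[195:305,265:385]
im=cv2.convertScaleAbs(im,alpha=1.3)
cv2.imwrite('pics/w1z.png',cv2.resize(im,None,fx=5.4,fy=5.4,interpolation=cv2.INTER_CUBIC))"
```

```text
(no output)
```

View pics/w1z.png

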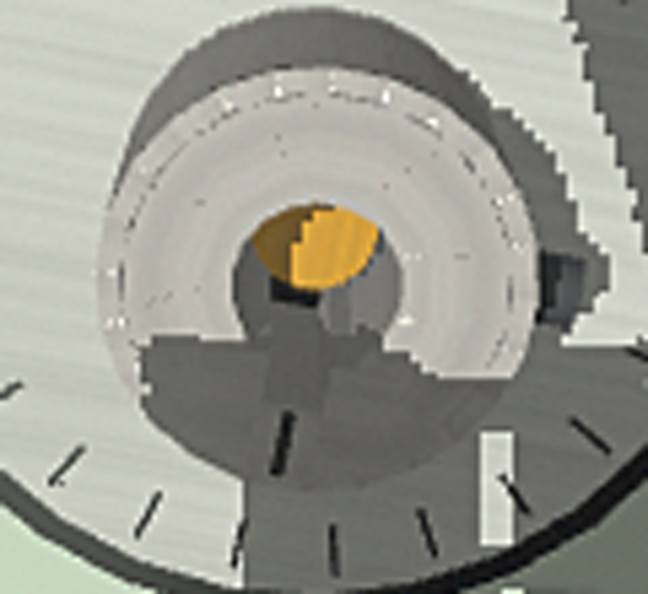

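```bash
python3 -c "
from h import *
import pickle;s=pickle.load(open('w1.pkl','rb'))
z=np.array([(232,290),(403,282),(317,203),(290,412),(279,474),(297,370),(97,280),(540,280),(318,67),(318,490),(120,280),(512,280)],float)/5.4+[265,195]
P=plane('wrist',z,75,s);print(P.round(1))
# bore fit with three points known diameter
A=np.c_[P[:3,:2],np.ones(3)];b=(P[:3,:2]**2).sum(1);c=np.linalg.lstsq(A,b,rcond=None)[0];print('bore',c[:2]/2,2*np.sqrt(c[2]+(c[:2]/2)@(c[:2]/2)))
for a in (3,4,5):
  d=P[a,:2]-c[:2]/2;print(np.degrees(np.arctan2(d[1],d[0])))
d=P[4]-P[3];print(np.degrees(np.arctan2(d[1],d[0])))
"
```

```text
[[507.  224.6  75. ]
 [505.6 251.2  75. ]
 [492.9 237.7  75. ]
 [527.3 233.7  75. ]
 [537.9 231.9  75. ]
 [520.2 234.7  75. ]
 [505.4 203.6  75. ]
 [505.2 272.5  75. ]
 [471.7 237.7  75. ]
 [540.7 238.2  75. ]
 [505.4 207.1  75. ]
 [505.3 268.1  75. ]]
bore [506.26375378 237.85529657] 26.6442340850652
-11.277024594490229
-10.585217081253711
-12.594627301572043
-9.206935698430893
```

```bash
python3 -m handwheel '[{"linear":[-43.5,-0.5,0],"rot":[0,0,0],"grip":1},{"linear":[-43.5,-0.5,0],"rot":[0,0,0],"grip":1},{"linear":[-43.5,-0.5,0],"rot":[0,0,0],"grip":1},{"linear":[-43.5,-0.5,0],"rot":[0,0,0],"grip":1},{"linear":[-43.5,-0.5,0],"rot":[0,0,0],"grip":1},{"linear":[-43.5,-0.5,0],"rot":[0,0,0],"grip":1},{"linear":[-43.5,-0.5,0],"rot":[0,0,0],"grip":1},{"linear":[-43.5,-0.5,0],"rot":[0,0,0],"grip":1}]'
python3 -m handwheel '[{"linear":[-3.5,0,0],"rot":[0,0,0],"grip":1},{"linear":[-3.5,0,0],"rot":[0,0,0],"grip":1},{"linear":[-3.5,0,0],"rot":[0,0,0],"grip":1},{"linear":[-3.5,0,0],"rot":[0,0,0],"grip":1}]'
python3 -c "
from h import *
s=ctrl.read_state();im=ctrl.snapshot('wrist');cv2.imwrite('pics/w2.png',im[:,:,::-1])
import pickle;pickle.dump(s,open('w2.pkl','wb'))
im=im[160:290,150:500,::-1];im=cv2.convertScaleAbs(im,alpha=1.3)
cv2.imwrite('pics/w2z.png',cv2.resize(im,(800,297),interpolation=cv2.INTER_CUBIC))
print(s['eef_pos'],s['qvel'].round(4))"
```

```text
time: 2.2
eef_pos: [490.0, -168.2, 214.8]
ee_rot: [[-0.003, 1.0, 0.001], [1.0, 0.003, 0.0], [0.0, 0.001, -1.0]]
wrist_force: [0.8, 0.6, -0.2]
width: 91.8
time: 2.6
eef_pos: [490.3, -200.5, 214.4]
ee_rot: [[-0.004, 1.0, -0.0], [1.0, 0.004, 0.001], [0.001, -0.0, -1.0]]
wrist_force: [-0.0, -0.7, 0.9]
width: 91.8
[ 490.28827363 -200.48768127  214.37568482] [-0.0073 -0.0042  0.0005  0.001   0.0033  0.0015  0.0045]
```

View pics/w2.png

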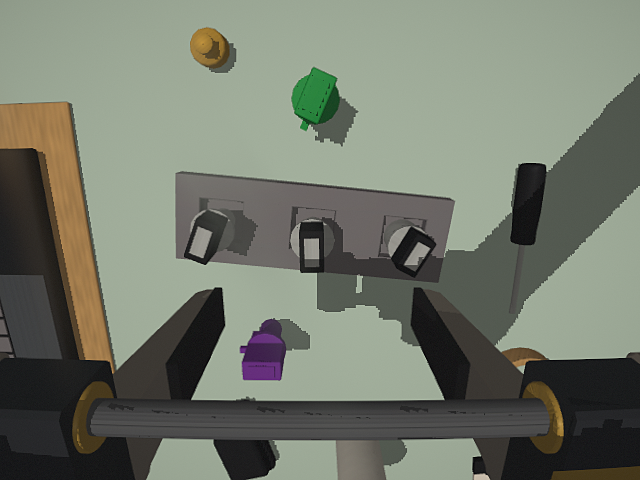

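View pics/w2z.png

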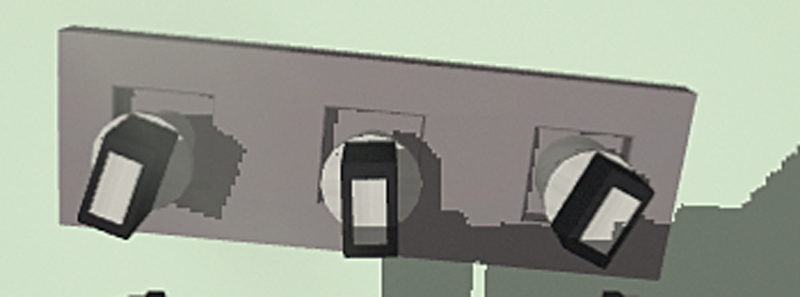

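```bash
python3 -m handwheel '[{"linear":[0,16,0],"rot":[0,0,0],"grip":1},{"linear":[0,16,0],"rot":[0,0,0],"grip":1},{"linear":[0,16,0],"rot":[0,0,0],"grip":1},{"linear":[0,16,0],"rot":[0,0,0],"grip":1},{"linear":[0,16,0],"rot":[0,0,0],"grip":1},{"linear":[0,16,0],"rot":[0,0,0],"grip":1}]'
python3 -c "
from h import *
s=ctrl.read_state();im=ctrl.snapshot('wrist');cv2.imwrite('pics/w3.png',im[:,:,::-1])
import pickle;pickle.dump(s,open('w3.pkl','wb'))
im=im[0:150,170:470,::-1];im=cv2.convertScaleAbs(im,alpha=1.3)
cv2.imwrite('pics/w3z.png',cv2.resize(im,(800,400),interpolation=cv2.INTER_CUBIC))
print(s['eef_pos'],s['qvel'].round(4))"
```

```text
time: 3.25
eef_pos: [648.5, -202.3, 214.3]
ee_rot: [[-0.001, 1.0, -0.002], [1.0, 0.001, 0.0], [0.0, -0.002, -1.0]]
wrist_force: [-0.4, 0.1, 0.5]
width: 92.0
[ 648.49655738 -202.31974928  214.27928185] [ 0.0113 -0.0239  0.0097  0.0152 -0.0018 -0.0035  0.0014]
```

View pics/w3z.png

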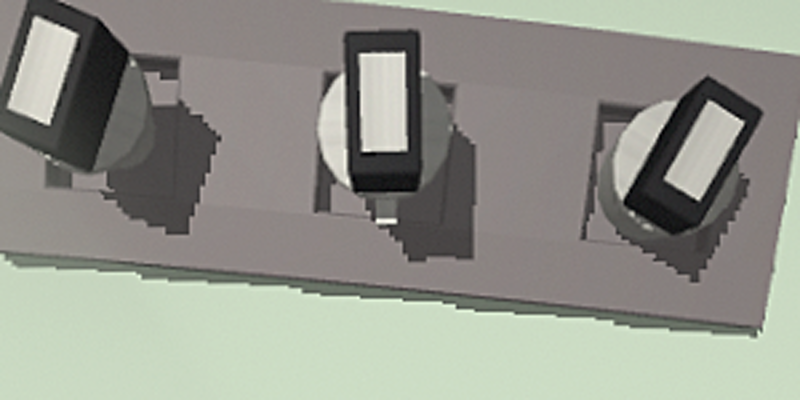

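Seen from the far side, the middle post shows the tab at zoom (386,212), so it is the keyed one. The right post is the short, thick one. Next: grip pose.

```bash
python3 -c "
from h import *
import pickle
s3=pickle.load(open('w3.pkl','rb'));s2=pickle.load(open('w2.pkl','rb'))
def rep(n,P):
  c=P[:4].mean(0);d=(P[2]+P[3]-P[0]-P[1])[:2];print(n,c.round(1),np.degrees(np.arctan2(d[1],d[0])).round(1),np.linalg.norm(P[3]-P[0]).round(1),np.linalg.norm(P[1]-P[0]).round(1))
f=800/300
P=np.array([(359,52),(405,52),(408,150),(362,150)])/f+[170,0]; rep('w3 plate',plane('wrist',P,88,s3))
B=np.array([(345,31),(418,31),(420,171),(351,171)])/f+[170,0]; rep('w3 block top',plane('wrist',B,88,s3))
f=800/350
P=np.array([(352,180),(386,179),(387,245),(354,245)])/f+[150,160]; rep('w2 plate',plane('wrist',P,88,s2))
B=np.array([(343,163),(395,163),(397,256),(344,257)])/f+[150,160]; rep('w2 block',plane('wrist',B,88,s2))
# collar left/right in w3, z 54
C=np.array([(318,130),(455,130)])/(800/300)+[170,0];print('collar w3',plane('wrist',C,54,s3).round(1))
C=np.array([(320,185),(421,185)])/f+[150,160];print('collar w2',plane('wrist',C,54,s2).round(1))
T=np.array([(386,222)])/(800/300)+[170,0];print('tab tip',plane('wrist',T,54,s3).round(1))
cmd([648,-202,214],90)
"
```

```text
w3 plate [ 503.3 -206.    88. ] 1.8 23.9 11.9
w3 block top [ 503.4 -206.    88. ] 1.7 34.1 18.9
w2 plate [ 503.5 -205.8   88. ] 1.3 24.2 11.9
w2 block [ 502.7 -205.8   88. ] 0.9 34.9 18.1
collar w3 [[ 504.  -225.6   54. ]
 [ 504.  -185.2   54. ]]
collar w2 [[ 503.4 -225.7   54. ]
 [ 503.2 -186.3   54. ]]
tab tip [[ 529.7 -205.6   54. ]]
linear [ 0.08 -0.03  0.07] rot [-0.001  -0.0002 -0.0002]
```

```bash
python3 -m handwheel '[{"linear":[-0.4,-14.5,4],"rot":[0,0,-0.026],"grip":0.3},{"linear":[-0.4,-14.5,9.4],"rot":[0,0,-0.026],"grip":0.3},{"linear":[-0.4,-14.5,9.4],"rot":[0,0,-0.026],"grip":0.3},{"linear":[-0.4,-14.5,9.4],"rot":[0,0,-0.026],"grip":0.3},{"linear":[-0.4,-14.5,9.4],"rot":[0,0,-0.026],"grip":0.3},{"linear":[-0.4,-14.5,9.4],"rot":[0,0,-0.026],"grip":0.3}]' 45
python3 -c "
from h import *
cmd([503.4,-206,57],91.5)
s=ctrl.read_state();im=ctrl.snapshot('wrist');cv2.imwrite('pics/w4.png',im[:,:,::-1])"
```

```text
time: 3.9
eef_pos: [505.0, -207.3, 121.9]
ee_rot: [[-0.025, 1.0, 0.002], [1.0, 0.025, -0.0], [-0.0, 0.002, -1.0]]
wrist_force: [0.1, -0.4, 0.9]
width: 59.7
linear [ 0.13 -0.17  6.49] rot [ 0.0022  0.0002 -0.0009]
```

View pics/w4.png

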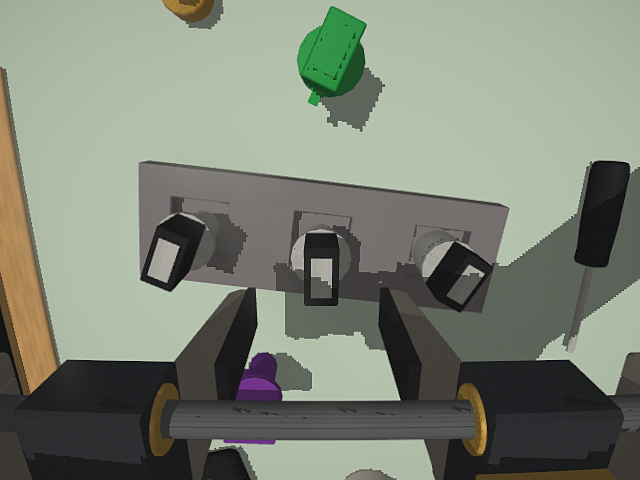

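The middle post's plate sits at about (321,280), between the open fingers, whose tips are at (255,290) and (385,290). Both neighbours are clear, so I'll descend.

```bash
python3 -m handwheel '[{"linear":[0.1,-0.15,3],"rot":[0,0,0],"grip":0.3},{"linear":[0.1,-0.15,5.5],"rot":[0,0,0],"grip":0.3},{"linear":[0.1,-0.15,6.5],"rot":[0,0,0],"grip":0.3},{"linear":[0.1,-0.15,6.5],"rot":[0,0,0],"grip":0.3},{"linear":[0.1,-0.15,6.5],"rot":[0,0,0],"grip":0.3}]'
python3 -c "
from h import *
cmd([503.4,-206,57],91.5)"
```

```text
time: 4.45
eef_pos: [504.5, -206.4, 56.6]
ee_rot: [[-0.026, 1.0, 0.002], [1.0, 0.026, -0.001], [-0.001, 0.002, -1.0]]
wrist_force: [0.3, -0.0, 0.2]
width: 59.9
linear [ 0.04 -0.11 -0.04] rot [0.0018 0.0007 0.0002]
```

```bash
python3 -m handwheel '[{"linear":[0,0,0],"rot":[0,0,0],"grip":-1},{"linear":[0,0,0],"rot":[0,0,0],"grip":-1},{"linear":[0,0,0],"rot":[0,0,0],"grip":-1},{"linear":[0,0,0],"rot":[0,0,0],"grip":-1},{"linear":[0,0,0],"rot":[0,0,0],"grip":-1},{"linear":[0,0,0],"rot":[0,0,0],"grip":-1}]' 45
python3 -m handwheel '[{"linear":[0,0,-2],"rot":[0,0,0],"grip":-1},{"linear":[0,0,-6],"rot":[0,0,0],"grip":-1},{"linear":[0,0,-10],"rot":[0,0,0],"grip":-1},{"linear":[0,0,-12],"rot":[0,0,0],"grip":-1},{"linear":[0,0,-12],"rot":[0,0,0],"grip":-1},{"linear":[0,0,-12],"rot":[0,0,0],"grip":-1}]' 45
python3 -c "
from h import *
import pickle
s=ctrl.read_state();pickle.dump(s,open('w5.pkl','wb'));im=ctrl.snapshot('wrist');cv2.imwrite('pics/w5.png',im[:,:,::-1])
im=ctrl.snapshot('side');cv2.imwrite('pics/s5.png',im[:,:,::-1]);print(s['eef_pos'],s['width'])"
```

```text
time: 5.05
eef_pos: [503.4, -206.0, 55.7]
ee_rot: [[-0.026, 1.0, 0.0], [1.0, 0.026, 0.0], [0.0, 0.0, -1.0]]
wrist_force: [-0.2, -0.2, 1.2]
width: 19.7
time: 5.65
eef_pos: [502.6, -205.6, 174.6]
ee_rot: [[-0.026, 1.0, -0.001], [1.0, 0.026, 0.001], [0.001, -0.001, -1.0]]
wrist_force: [-0.5, -0.7, -2.7]
width: 19.6
[ 502.56881085 -205.56867666  174.64974307] 19.59194225607149
```

View pics/w5.png

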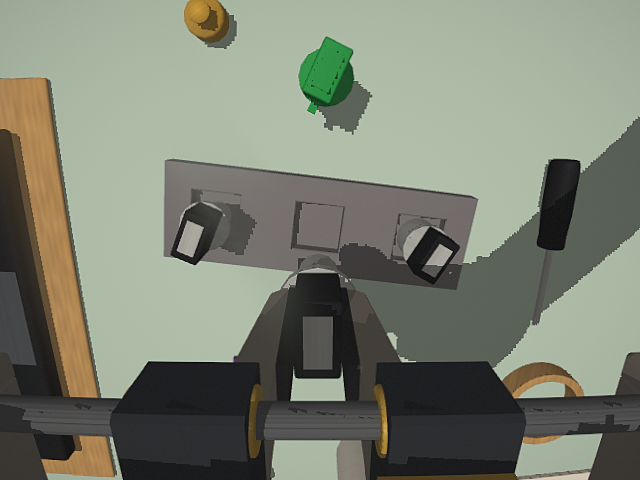

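View pics/s5.png

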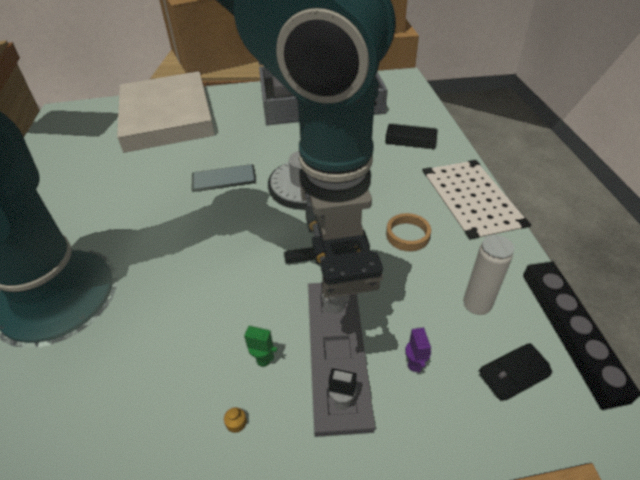

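```bash
python3 -c "
from h import *
im=cv2.imread('pics/w5.png')[240:390,250:390];im=cv2.convertScaleAbs(im,alpha=1.5)
cv2.imwrite('pics/w5z.png',cv2.resize(im,None,fx=4,fy=4,interpolation=cv2.INTER_CUBIC))"
```

```text
(no output)
```

View pics/w5z.png

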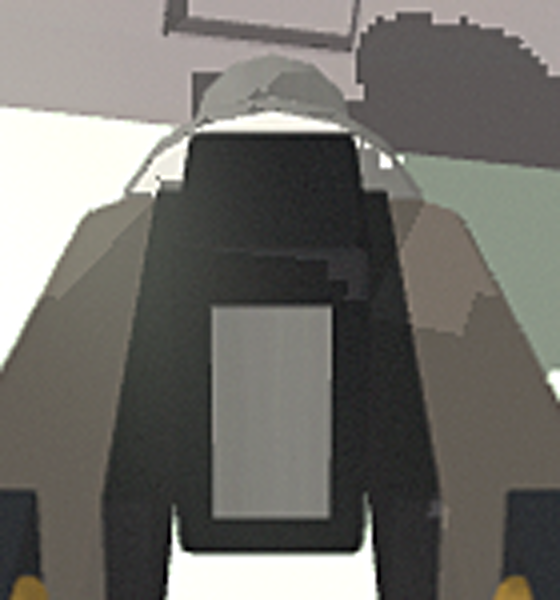

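```bash
python3 -c "
from h import *
import pickle
s=pickle.load(open('w5.pkl','rb'));zt=s['eef_pos'][2]
def tool(uv,dz):
  P=plane('wrist',np.array(uv,float)/4+[250,240],zt+dz,s);return (P-s['eef_pos'])@s['ee_rot']
p=tool([(211,306),(331,306),(331,519),(211,519)],31.7);print('plate tool',p.round(1),p.mean(0))
print('collar near edge',tool([(272,112)],-2.3),'expected y -20')
print('nose near edge',tool([(274,57),(198,115),(352,115)],-52.3),'expected y -10(z0)')
print('nose z4',tool([(274,57)],-48.3))
# target: if tool y=0 axis; bore
cmd([506.2,237.8,175],79)
"
```

```text
plate tool [[ -6.7 -12.3 -31.7]
 [  5.2 -12.3 -31.7]
 [  5.5  12.4 -31.7]
 [ -7.   12.4 -31.7]] [ -0.75221377   0.04226991 -31.70056234]
collar near edge [[ -0.64117629 -20.18686583   2.32226305]] expected y -20
nose near edge [[ -0.28097098 -10.43611887  52.31158524]
 [-11.92261419  -1.05961814  52.29349674]
 [ 11.69573716  -1.07234309  52.30883902]] expected y -10(z0)
nose z4 [[ -0.2916093  -11.76599109  48.3130689 ]]
linear [44.3   1.59 -0.09] rot [-0.0035 -0.0007  0.2182]
```

```bash
python3 -m handwheel '[{"linear":[4,0.1,0],"rot":[0,0,0.03],"grip":-1},{"linear":[9,0.3,0],"rot":[0,0,0.08],"grip":-1},{"linear":[14,0.5,0],"rot":[0,0,0.12],"grip":-1},{"linear":[19,0.7,0],"rot":[0,0,0.16],"grip":-1},{"linear":[24,0.9,0],"rot":[0,0,0.2],"grip":-1},{"linear":[29,1.1,0],"rot":[0,0,0.218],"grip":-1},{"linear":[34,1.3,0],"rot":[0,0,0.218],"grip":-1},{"linear":[39,1.45,0],"rot":[0,0,0.218],"grip":-1}]'
python3 -c "
from h import *
cmd([506.2,238.2,140],79)"
```

```text
time: 6.55
eef_pos: [506.3, 185.6, 173.8]
ee_rot: [[0.191, 0.982, -0.003], [0.982, -0.191, -0.001], [-0.002, -0.002, -1.0]]
wrist_force: [1.0, -0.9, -3.1]
width: 19.8
linear [ 5.17 -1.01  3.37] rot [-0.0024  0.0019  0.    ]
```

```bash
python3 -m handwheel '[{"linear":[4,-0.8,0],"rot":[0,0,0],"grip":-1},{"linear":[5.2,-1.0,1.5],"rot":[0,0,0],"grip":-1},{"linear":[5.2,-1.0,3.4],"rot":[0,0,0],"grip":-1},{"linear":[5.2,-1.0,3.4],"rot":[0,0,0],"grip":-1},{"linear":[5.2,-1.0,3.4],"rot":[0,0,0],"grip":-1}]'
python3 -c "
from h import *
import pickle
for i in range(1):
  s=ctrl.read_state();print(s['eef_pos'])
cmd([506.2,238.2,135],79)
pickle.dump(s,open('w6.pkl','wb'));im=ctrl.snapshot('wrist');cv2.imwrite('pics/w6.png',im[:,:,::-1])
im=cv2.convertScaleAbs(im[190:390,220:420,::-1],alpha=1.5);cv2.imwrite('pics/w6z.png',cv2.resize(im,(600,600),interpolation=cv2.INTER_CUBIC))
im=ctrl.snapshot('side');im=cv2.convertScaleAbs(im[110:230,240:380,::-1],alpha=1.5);cv2.imwrite('pics/s6z.png',cv2.resize(im,(700,600),interpolation=cv2.INTER_CUBIC))
im=ctrl.snapshot('top');im=cv2.convertScaleAbs(im[180:290,140:270,::-1],alpha=1.5);cv2.imwrite('pics/t6z.png',cv2.resize(im,(700,600),interpolation=cv2.INTER_CUBIC))
print(ctrl.read_state()['eef_pos'])
"
```

```text
time: 7.05
eef_pos: [507.1, 235.5, 140.2]
ee_rot: [[0.192, 0.981, -0.003], [0.981, -0.192, -0.002], [-0.003, -0.002, -1.0]]
wrist_force: [-0.2, -0.0, -2.7]
width: 19.4
[507.09821138 235.48107892 140.23118796]
linear [ 0.25 -0.14  0.52] rot [-0.0021  0.0025 -0.0012]
[508.34124559 236.24287319 142.1602353 ]
```

View pics/w6z.png

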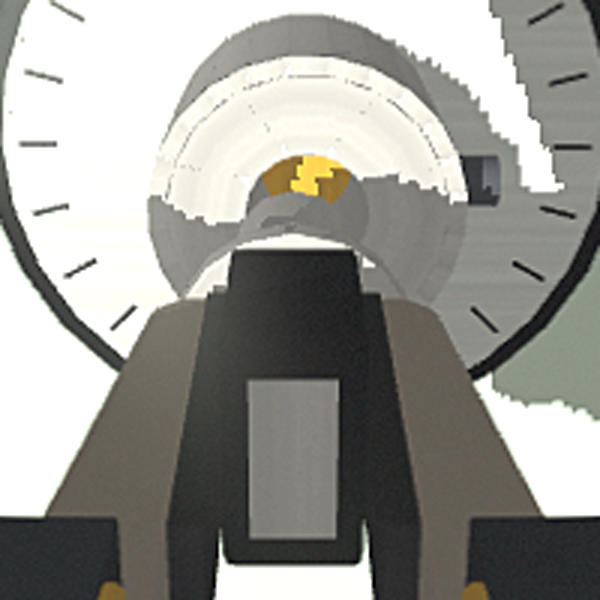

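View pics/s6z.png

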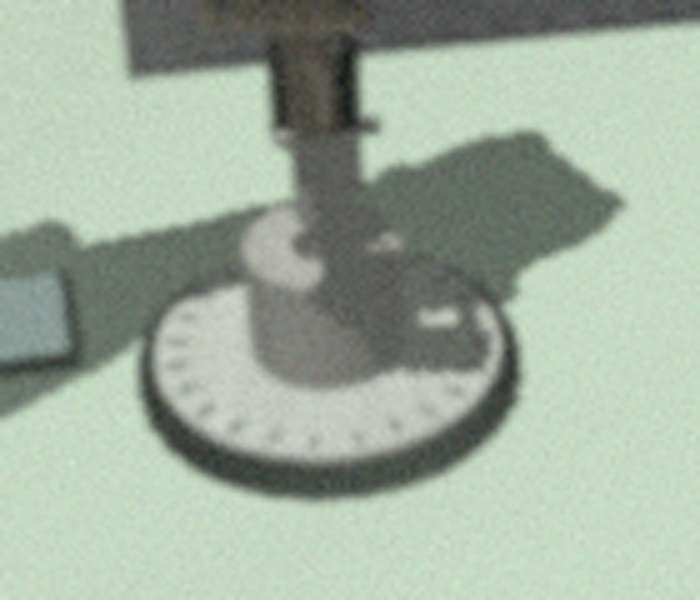

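View pics/t6z.png

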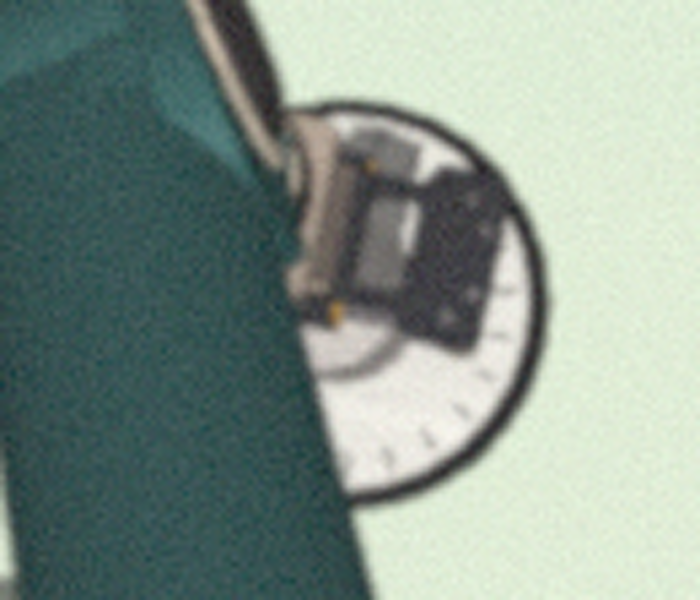

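```bash
python3 -c "
from h import *
import pickle
s=pickle.load(open('w6.pkl','rb'))
s['eef_pos']=np.array([506.5,237.,141.])
def tool(uv,dz):
  P=plane('wrist',np.array(uv,float)/3+[220,190],141+dz,s);return (P-s['eef_pos'])@s['ee_rot']
p=tool([(246,210),(370,210),(308,155)],-66);print('bore',p.round(2))
print('rim',tool([(147,205),(467,205),(306,57)],-66).round(2))
p=tool([(248,380),(336,380),(337,538),(248,538)],31.7);print('plate',p.mean(0).round(2))
print('nose left/right/top',tool([(244,228),(310,193)],-52.3).round(2),tool([(310,193)],-48.3))
"
```

```text
bore [[-11.    -1.73  66.03]
 [ 15.73  -1.77  65.96]
 [  2.31 -14.11  66.02]]
rim [[-32.34  -2.82  66.09]
 [ 36.62  -2.93  65.91]
 [  1.8  -35.27  66.07]]
plate [ -1.     0.19 -31.7 ]
nose left/right/top [[-10.87  -2.62  52.33]
 [  2.56 -10.17  52.32]] [[  2.4928699  -11.49567101  48.31835679]]
```

```bash
python3 -c "
from h import *
im=cv2.imread('pics/w6.png')[235:280,290:355];im=cv2.convertScaleAbs(im,alpha=1.2)
cv2.imwrite('pics/w6zz.png',cv2.resize(im,None,fx=12,fy=12,interpolation=cv2.INTER_CUBIC))"
```

```text
(no output)
```

View pics/w6zz.png

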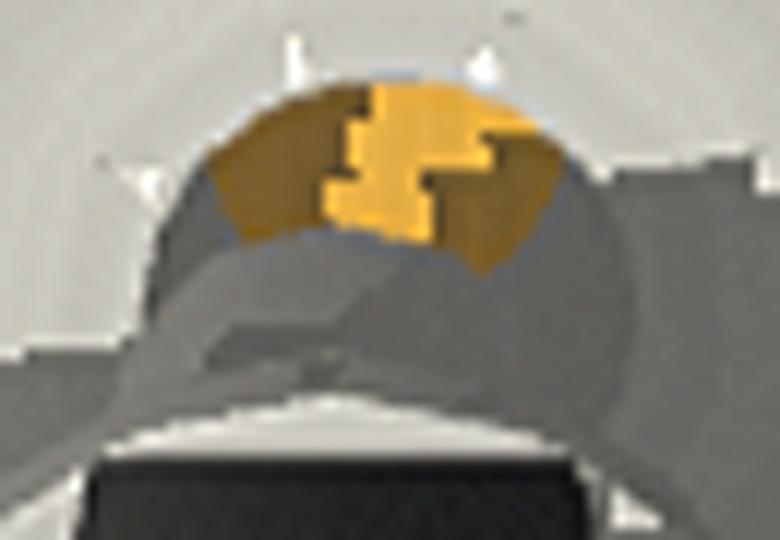

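```bash
python3 -c "
from h import *
import pickle
s=pickle.load(open('w6.pkl','rb'))
s['eef_pos']=np.array([506.5,237.,141.])
def tool(uv,dz):
  P=plane('wrist',np.array(uv,float)/12+[290,235],141+dz,s);return (P-s['eef_pos'])@s['ee_rot']
print(tool([(148,310),(632,310),(390,78)],-66).round(2)); print(tool([(335,230),(130,350)],-52.3).round(2),tool([(335,230),(130,350)],-48).round(2))
for i in range(4):
  s=ctrl.read_state();print(s['eef_pos'])"
```

```text
[[-10.79  -1.16  66.03]
 [ 15.31  -1.2   65.96]
 [  2.2  -14.22  66.02]]
[[ -0.73 -10.27  52.32]
 [-11.16  -3.81  52.34]] [[ -0.73 -11.69  48.03]
 [-10.96  -5.37  48.04]]
[508.34124559 236.24287319 142.1602353 ]
[508.34124559 236.24287319 142.1602353 ]
[508.34124559 236.24287319 142.1602353 ]
[508.34124559 236.24287319 142.1602353 ]
```

```bash
python3 -m handwheel '[{"linear":[0.29,-0.08,0],"rot":[0,0,0],"grip":-1},{"linear":[0.29,-0.08,0.6],"rot":[0,0,0],"grip":-1},{"linear":[0.29,-0.08,1.2],"rot":[0,0,0],"grip":-1},{"linear":[0.29,-0.08,1.7],"rot":[0,0,0],"grip":-1},{"linear":[0.29,-0.08,2.1],"rot":[0,0,0],"grip":-1},{"linear":[0.29,-0.08,2.1],"rot":[0,0,0],"grip":-1},{"linear":[0.29,-0.08,2.1],"rot":[0,0,0],"grip":-1}]'
python3 -c "
from h import *
im=ctrl.snapshot('wrist');cv2.imwrite('pics/w7.png',im[:,:,::-1])
im=cv2.convertScaleAbs(im[190:390,220:420,::-1],alpha=1.2);cv2.imwrite('pics/w7z.png',cv2.resize(im,(600,600),interpolation=cv2.INTER_CUBIC))
im=ctrl.snapshot('side');im=cv2.convertScaleAbs(im[110:230,240:380,::-1],alpha=1.5);cv2.imwrite('pics/s7z.png',cv2.resize(im,(700,600),interpolation=cv2.INTER_CUBIC))
s=ctrl.read_state();print(s['eef_pos'],s['wrist_force'])
"
```

```text
time: 7.9
eef_pos: [507.2, 239.6, 120.3]
ee_rot: [[0.191, 0.982, -0.001], [0.982, -0.191, -0.001], [-0.001, -0.001, -1.0]]
wrist_force: [-1.9, -1.8, -2.5]
width: 19.7
[507.28144856 239.60847716 120.53046966] [-0.77362265 -1.04537978 -3.13485072]
```

View pics/w7z.png

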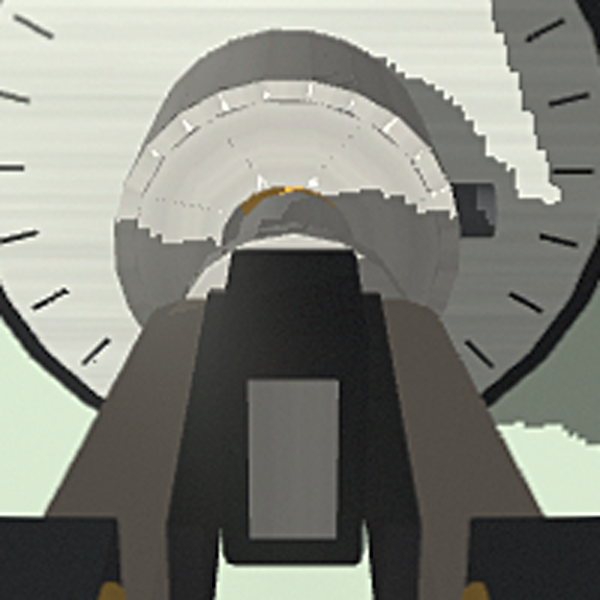

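View pics/s7z.png

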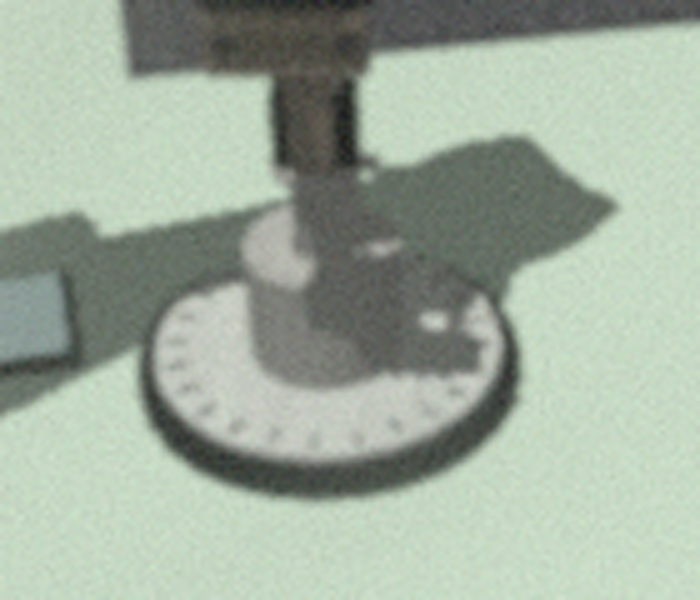

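```bash
python3 -m handwheel '[{"linear":[0,0,0.4],"rot":[0,0,0],"grip":-1},{"linear":[0,0,0.7],"rot":[0,0,0],"grip":-1},{"linear":[0,0,0.9],"rot":[0,0,0],"grip":-1},{"linear":[0,0,1.0],"rot":[0,0,0],"grip":-1},{"linear":[0,0,1.0],"rot":[0,0,0],"grip":-1}]'
python3 -m handwheel '[{"linear":[0,0,0],"rot":[0,0,0],"grip":-1}]'
```

```text
time: 8.5
eef_pos: [507.3, 239.6, 110.3]
ee_rot: [[0.191, 0.982, -0.0], [0.982, -0.191, -0.001], [-0.001, -0.0, -1.0]]
wrist_force: [-0.8, -2.5, -3.3]
width: 19.8
time: 8.6
eef_pos: [507.3, 239.7, 110.3]
ee_rot: [[0.191, 0.982, -0.0], [0.982, -0.191, -0.0], [-0.001, -0.0, -1.0]]
wrist_force: [-0.8, -1.7, -3.8]
width: 19.5
```

```bash
python3 -m handwheel '[{"linear":[0,0,0.3],"rot":[0,0,0],"grip":-1},{"linear":[0,0,0.6],"rot":[0,0,0],"grip":-1},{"linear":[0,0,0.8],"rot":[0,0,0],"grip":-1},{"linear":[0,0,0.8],"rot":[0,0,0],"grip":-1}]'
```

```text
time: 9.0
eef_pos: [507.6, 239.2, 102.1]
ee_rot: [[0.191, 0.982, -0.0], [0.982, -0.191, -0.001], [-0.001, 0.0, -1.0]]
wrist_force: [0.3, -4.7, -3.1]
width: 19.7
```

```bash
python3 -m handwheel '[{"linear":[-0.05,0,0.2],"rot":[0,0,0],"grip":-1},{"linear":[-0.08,0,0.4],"rot":[0,0,0],"grip":-1},{"linear":[-0.08,0,0.7],"rot":[0,0,0],"grip":-1},{"linear":[-0.08,0,1.0],"rot":[0,0,0],"grip":-1},{"linear":[-0.08,0,1.0],"rot":[0,0,0],"grip":-1}]'
```

```text
time: 9.5
eef_pos: [507.4, 239.2, 92.3]
ee_rot: [[0.191, 0.982, 0.0], [0.982, -0.191, 0.0], [0.0, 0.0, -1.0]]
wrist_force: [-0.2, -4.5, -0.8]
width: 19.5
```

```bash
python3 -m handwheel '[{"linear":[-0.05,0,0.2],"rot":[0,0,0],"grip":-1},{"linear":[-0.05,0,0.4],"rot":[0,0,0],"grip":-1},{"linear":[-0.05,0,0.6],"rot":[0,0,0],"grip":-1},{"linear":[-0.05,0,0.6],"rot":[0,0,0],"grip":-1},{"linear":[-0.05,0,0.6],"rot":[0,0,0],"grip":-1}]' 50
```

```text
time: 10.0
eef_pos: [507.4, 239.1, 86.9]
ee_rot: [[0.19, 0.982, 0.001], [0.982, -0.19, 0.001], [0.001, 0.001, -1.0]]
wrist_force: [-1.5, -2.9, 4.4]
width: 19.7
```

```bash
python3 -m handwheel '[{"linear":[0,0,0.15],"rot":[0,0,0],"grip":-1},{"linear":[0,0,0.3],"rot":[0,0,0],"grip":-1},{"linear":[0,0,0.4],"rot":[0,0,0],"grip":-1},{"linear":[0,0,0.4],"rot":[0,0,0],"grip":-1}]' 60
```

```text
time: 10.4
eef_pos: [507.4, 239.1, 83.2]
ee_rot: [[0.191, 0.982, 0.001], [0.982, -0.191, 0.001], [0.001, 0.0, -1.0]]
wrist_force: [-2.3, -3.6, 6.2]
width: 19.7
```

```bash
python3 -m handwheel '[{"linear":[0,0,0.1],"rot":[0,0,0],"grip":-1},{"linear":[0,0,0.1],"rot":[0,0,0],"grip":-1},{"linear":[0,0,0.1],"rot":[0,0,0],"grip":-1}]'
```

```text
time: 10.7
eef_pos: [507.4, 239.1, 82.7]
ee_rot: [[0.191, 0.982, 0.001], [0.982, -0.191, 0.001], [0.001, 0.0, -1.0]]
wrist_force: [-3.6, -4.4, 11.0]
width: 19.5
```

```bash
python3 -m handwheel '[{"linear":[0,0,0.1],"rot":[0,0,0],"grip":-1},{"linear":[0,0,0.1],"rot":[0,0,0],"grip":-1},{"linear":[0,0,0.1],"rot":[0,0,0],"grip":-1}]'
python3 -c "
from h import *
im=ctrl.snapshot('wrist');cv2.imwrite('pics/w8.png',im[:,:,::-1])
im=cv2.convertScaleAbs(im[190:390,220:420,::-1],alpha=1.2);cv2.imwrite('pics/w8z.png',cv2.resize(im,(600,600),interpolation=cv2.INTER_CUBIC))
im=ctrl.snapshot('side');im=cv2.convertScaleAbs(im[110:230,240:380,::-1],alpha=1.5);cv2.imwrite('pics/s8z.png',cv2.resize(im,(700,600),interpolation=cv2.INTER_CUBIC))
s=ctrl.read_state();print(s['eef_pos'],s['wrist_force'],s['width'])
"
```

```text
time: 11.0
eef_pos: [507.5, 239.2, 82.7]
ee_rot: [[0.191, 0.982, 0.001], [0.982, -0.191, 0.001], [0.001, 0.0, -1.0]]
wrist_force: [-5.8, -4.8, 18.5]
width: 19.6
[507.48327667 239.18985733  82.66060583] [-4.54201968 -5.2731697  17.71087493] 19.448401311367476
```

View pics/w8z.png

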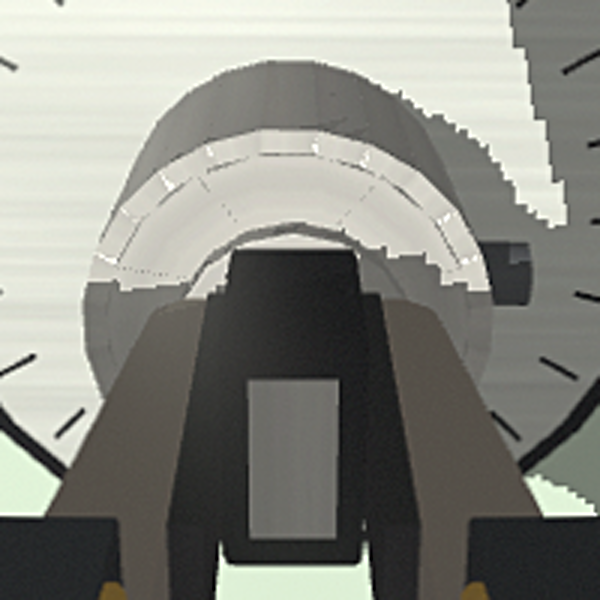

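View pics/s8z.png

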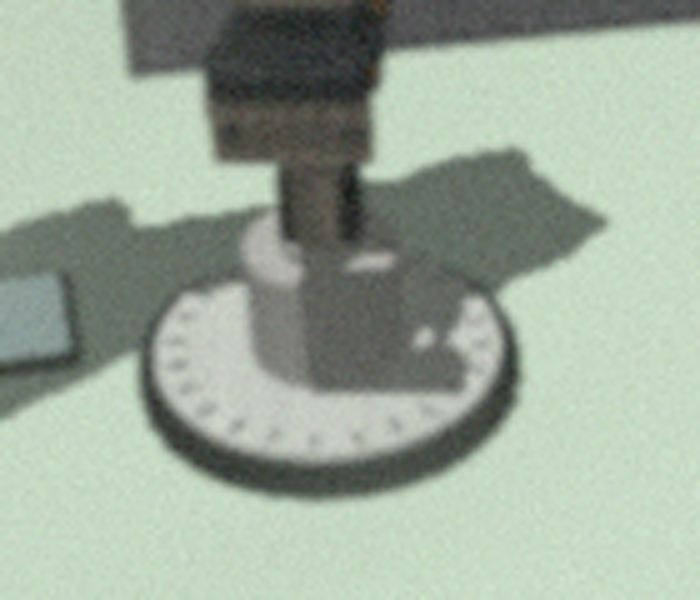

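The last 1 mm of commanded descent gave no motion and raised the force by 7 N. The collar lies on the rim in the wrist view, at about (293,232) in the zoom. The grip plate is where it was in the earlier wrist views, so the post has not slipped. I'm handing the job in.

```bash
python3 -c "
from bench import ctrl
print(ctrl.job_done())"
```

```text
the job is handed in; nothing more can be done
None
```

The keyed post (the middle one, picked out by its collar tab) is seated in the hub. I handed the job in at about 11 s, with the fingers still gripping it and pressing down; no verdict was reported.

I turned the post to the keyway direction, about −11° from straight ahead, before lowering it. The key went in without needing to be hunted round.

**Last checks:**
- **Depth:** the tool stopped at z ≈ 82.7 mm, against about 83.3 mm expected for home. A further 1 mm of commanded push gave no motion and raised the upward force on the tool from about 11 to 18 N, so the collar is bearing on the rim.
- **Grip:** 60 N commanded, opening about 19.5 mm. The grip block sits in the same place in the wrist pictures as before insertion, so the post did not slip.
- **Side force:** about 5 N remains in each of x and y, so the shaft is probably leaning lightly on the bore wall.
- **Not measured directly:** plunger travel and key angle are inferred from depth and force. Single position readings scattered by 1–2 mm, so I did the final alignment from the post and bore in one wrist picture.
- **Other objects:** the other two posts were standing in the tray in the wrist picture taken after the lift. I took no final picture of them or of the loose objects, but no force jump suggested contact with them.

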